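# Cover the sample chamber and hold its carrier plate out over the lens

### The job

Set the loose orange cover gently onto the round steel chamber, without dropping it, so that it sits seated and level, and let go of it. Then take the white carrier plate by its blue handle and slide it, flat on its stand and straight along it, out over the stand's edge until the plate's front edge is level with the red pointer, without bumping the pointer or the lens below. The plate would tip there by itself, so finish while still holding it level, resting on the stand; never let it tip, and leave the jar, the beaker and the blue bin alone.

Things in the scene. Friction and masses are not known exactly. Their poses are not given: they have to be found in the camera images.
- stand: Fixed aluminium stand on the table: flat slab top 110 (x) by 240 (y) mm, top surface 80 mm above the table, carried by two columns. Origin at the centre of its underside, on the table. The plate slides on it along the stand's +y axis, which points roughly to the robot's left; its +x side is the far side from the robot. No rails or stops; dragging takes 3 to 15 N.
- stand_edge (a point): Middle of the stand's upper edge on its +y end, 120 mm from the stand's centre and 80 mm above the table; the plate slides out over this edge.
- plate: Loose white plate 90 (x) by 260 (y) by 8 mm, flat on the stand, its +y roughly along the stand's +y, its front end hanging out 10 to 40 mm. Origin: centre of its underside. Fixed to it: steel chamber at y +70 mm, blue handle at y -105 mm. 0.6 to 0.9 kg; with the cover on, centre of mass 15 to 35 mm in front of the origin: past the edge it tips unless held (up to 10 N down at the handle).
- plate_lead (a point): Middle of the plate's front (+y) edge, on its upper face, 130 mm in front of the plate's centre.
- handle_top (a point): Centre of the top of the blue handle, an upright tab 12 mm thick along the plate's y, 50 mm wide along its x, rising 45 mm above the plate's upper face. Grip it from above with the fingers closing along the plate's y.
- chamber_rim (a point): Centre of the open mouth of the steel chamber, at rim height, 44 mm above the plate's underside (36 mm above its upper face). Rim 36 mm outer and 32 mm inner radius.
- cover: Loose orange round cover, right way up on the table, about 0.1 kg. Origin: centre of its underside, z up. From below: a spigot of 28.5 mm radius, 5 mm deep, that goes inside the chamber's rim; a flange of 38 mm radius, 5 mm thick, that sits on the rim; a black upright knob of 9 mm radius, 32 mm tall, its top 42 mm above the origin.
- cover_seat (a point): Centre of the underside of the cover's flange, 5 mm above the cover's origin; it coincides with chamber_rim when the cover is seated.
- gauge: Fixed gauge on the table beyond the stand's edge: a grey foot with an upward-looking black lens (top 48 mm above the table, under the plate's path) and, on the stand's +x side, a steel post with a red pointer. Axes parallel to the stand's. Origin on the table on the centre line of the plate's path, at the pointer's y.
- pointer_tip (a point): Tip of the red pointer, the mark. It points in -x (gauge axes) at the plate's path from its far side, 88 mm above the table and 61 mm from the path's centre line, so about 16 mm clear of the plate's side. It stands 140 to 165 mm beyond the stand's edge. Its own axes are parallel to the stand's.
- jar: Amber glass jar with white cap, 25 mm radius, 58 mm tall, on the table. Bystander. Origin at the centre of its underside.
- beaker: White open beaker, 28 mm rim radius, 55 mm tall, on the table. Bystander. Origin at the centre of its underside.
- bin: Blue open bin 100 by 150 by 60 mm on the table beyond the stand. Bystander. Origin at the centre of its underside.
There are look-alikes about, which are no part of the job. Several things have the shape of the cover; the one meant has the colours described above.

How it is judged:
By the outcome, as a careful person would: the job done as asked, in the order asked, and still so for the second after the job is handed in, while the arm keeps its last pose, push and grip.
It also fails if it takes over 64 s, if anything falls off the work surface, if the arm or the gripper's body presses on something with over 40 N, if the wrist force passes 120 N, or if a joint passes its speed limit or range.

### The arm

A 6-joint arm with a two-finger parallel gripper is mounted at the origin on the work surface. World frame = base frame: x ahead of the robot, y to its left, z up, the work surface at z = 0. Lengths are in m, angles in degrees, forces in N, time in s.
With the tool pointing down it reaches from about 0.4 to 0.825 m from the base axis. Payload 7 kg.
Tool frame: the origin (TCP) lies between the finger pads; the fingertips stand ctrl.nose_length ahead of it and the grasp point (between the pads) lies 2 mm behind it (ctrl.nose_length is the distance from the TCP to the fingertips, in m); z points along the fingers, y is the line along which they close (so a half turn about z gives the same grasp; the last joint's range is limited). The gripper opens to 88 mm and grips with 3 to 60 N. Pads are 19 mm wide; open, the fingers measure 130 mm over their backs; the gripper's body (78 mm by 193 mm) begins 47 mm behind the grasp point.
Start: joints at [87.611, 20.546, 0.682, 0, -70.136, -16.507], TCP at [0.219, 0.639, 0.222] pointing down, gripper open.
Joint ranges: [-176.03, 176.03], [-82.01, 121.73], [-58.28, 71.71], [-173.87, 95.51], [-174.79, -0.11], [-173.66, 173.66]. Speed limits (degrees/s): [136.94, 136.94, 172.46, 180, 180, 180].

### API

Orientations are given as [roll, pitch, yaw] about the fixed x, y, z axes, in that order (R = Rz(yaw) Ry(pitch) Rx(roll)).
In Python, from plant import ctrl gives the robot as it stands.
- The arm moves only by the tool apply_moves, never from a script. Its argument "commands" is a list of rows, each a list of 3 entries, a list of its own where there are three numbers: the shift along the world's x, y, z in cm, then the turn about the world's z in rad, then the closure, from 0 (fully open) to 1 (shut). In form: [[[x, y, z], turn, jaw], ...]. A call has 1 to 20 rows; each row is the pose to reach, as a shift and turn from the pose commanded when the call began; what a row does not reach only later rows make up. A row lasts 1/12 s, in which the tool goes at most 41.7 mm and 7.16 degrees, less where a joint would pass 70% of its speed; a pose out of reach is approached as far as the arm can. A call with a gripper value outside its range is refused whole. The fingers move at their own pace and stop on an object; the grip force is fixed at half the most. Time passes only in rows, so rows that repeat a pose let the fingers close. It gives the time, the measured TCP pose, the force, the opening and the grip force at its end, in the units of the state.
- ctrl.get_obs(): the state, without advancing time (a new reading comes with each control period).
- ctrl.snapshot(name): name is "side" or "top"; returns a dict with "img" (420x560x3 uint8, red, green, blue), "fx", "fy", "cx", "cy" (pixels), "T" (4x4, takes a point from camera to world coordinates). Camera axes: x right, y up, looking along -z (the intrinsics and any distortion apply to the point x, -y, -z); pixel columns grow to the right and rows downward; lengths in m; the calibration is good to about 2 mm. A picture is of the moment at which its call begins. There is no depth.
- ctrl.close_job(): hands the job in; it is judged then, once.
Trained networks look in a picture, given as the dict that the camera call returned (one of the last four; its "shot" number tells which), for a name from the list of things; names that differ only in an ending like _2 or _b are one class to them, and where a whole thing is asked for, a point or a joint stands for the part that bears it (a point fixed in the world has none). Each returns a list of dicts, best first, with "score" (0 to 1); they miss things now and then, are a little off and sometimes report something else, mostly with a low value. They report only what shows in the picture. A call takes as long as a camera call. They do not tell look-alikes from the thing itself.
- ctrl.search_frame(picture, target): "at" ([column, row] in pixels, amid what is visible of it).
- ctrl.spot_point(picture, target): "at" ([column, row] in pixels: a listed point, or the origin of a listed thing).
The state is a dict: "clock": time; "joint_pos": joint angles; "qvel": joint speeds; "tau": joint torques, N m; "tool_pos": TCP position; "orientation": TCP orientation; "force": force on the tool from outside, world axes, zero at the start; "moment": the same for the moment, N m; "opening": finger opening in m; "gripper_force": force on a finger pad.
Only numpy, scipy, OpenCV 4.12 (cv2) and the standard library are available. Lean on these libraries where they do the work, as an engineer would, in place of code of your own. Each camera call takes 0.05 s, during which the arm holds its last target. There are 200 camera calls.

## Working session

There is one attempt and no reset: what is moved stays moved. The work goes in short steps, Python scripts to look and compute and a tool call to move; the robot and the scene stay as the last step left them, time stands still between calls to the robot, and variables do not carry over. Pictures are saved under pics/ and viewed, at most 10 in all, crops included, and the job is handed in when it is done.

Besides the shell and the picture viewer there is one more tool, called after "Request:" in YAML: its name, and indented under it one key for each argument. apply_moves: Moves the arm, as the interface text tells. Its arguments: {"type":"object","properties":{"commands":{"type":"array"}},"required":["commands"]}

```bash
ls; mkdir -p pics; cat > h.py <<'E'
import numpy as np, cv2
from plant import ctrl
def snap(n):
    return ctrl.snapshot(n)
def ray(s,px):
    K=np.array([[s['fx'],0,s['cx']],[0,s['fy'],s['cy']],[0,0,1]],float)
    d=s.get('dist',None)
    p=cv2.undistortPoints(np.array([[px]],float),K,None if d is None else np.array(d,float))[0,0]
    T=np.array(s['T']); v=T[:3,:3]@np.array([p[0],-p[1],-1.]); return T[:3,3],v
def atz(s,px,z):
    o,v=ray(s,px); return o+v*(z-o[2])/v[2]
def proj(s,P):
    T=np.array(s['T']); c=T[:3,:3].T@(np.array(P)-T[:3,3]); return np.array([s['cx']+s['fx']*c[0]/-c[2], s['cy']-s['fy']*c[1]/-c[2]])
def tri(a,pa,b,pb):
    o1,v1=ray(a,pa);o2,v2=ray(b,pb)
    v1=v1/np.linalg.norm(v1);v2=v2/np.linalg.norm(v2)
    t=np.linalg.lstsq(np.c_[v1,-v2],o2-o1,rcond=None)[0]
    return (o1+t[0]*v1+o2+t[1]*v2)/2, np.linalg.norm(o1+t[0]*v1-o2-t[1]*v2)
E
cat > a.py <<'E'
from h import *
np.set_printoptions(precision=4,suppress=True)
S={n:snap(n) for n in('side','top')}
print({k:v for k,v in S['side'].items() if k!='img'}); print(S['top']['T'], S['top'].keys())
cv2.imwrite('pics/a.png',cv2.resize(S['side']['img'][...,::-1],(800,600))); cv2.imwrite('pics/b.png',cv2.resize(S['top']['img'][...,::-1],(800,600)))
for t in ['cover','cover_seat','plate','plate_lead','handle_top','chamber_rim','pointer_tip','stand_edge','stand','jar','beaker','bin','gauge']:
    for n in S: print(t,n,[(np.round(d['at'],1).tolist(),round(d['score'],2)) for d in ctrl.spot_point(S[n],t)[:5]])
print(ctrl.get_obs(), ctrl.nose_length)
E
python3 a.py
```

```text
pics
{'fx': 496.69237314767327, 'fy': 496.69237314767327, 'cx': 274.75862572096844, 'cy': 212.044717113023, 'T': array([[ 0.9991,  0.0246, -0.0356,  0.5002],
       [-0.0426,  0.7062, -0.7067, -1.0147],
       [ 0.0078,  0.7076,  0.7066,  1.0267],
       [ 0.    ,  0.    ,  0.    ,  1.    ]]), 'shot': 1}
[[-0.0163  0.9915 -0.1288  0.4055]
 [-0.9995 -0.0128  0.0279 -0.0742]
 [ 0.026   0.1292  0.9913  1.1544]
 [ 0.      0.      0.      1.    ]] dict_keys(['img', 'fx', 'fy', 'cx', 'cy', 'T', 'shot'])
cover side [([227.7, 367.3], 0.97), ([221.3, 282.5], 0.88), ([231.1, 317.1], 0.6), ([181.6, 332.9], 0.57)]
cover top [([421.9, 262.2], 0.93), ([369.1, 263.1], 0.73), ([388.3, 311.3], 0.67), ([319.5, 271.8], 0.63)]
cover_seat side [([221.9, 278.2], 0.92), ([228.5, 363.6], 0.9), ([230.7, 317.5], 0.83), ([178.1, 329.6], 0.66)]
cover_seat top [([423.0, 264.6], 0.93), ([382.9, 311.4], 0.75), ([316.8, 265.3], 0.74), ([370.8, 257.6], 0.67)]
plate side []
plate top [([217.0, 185.8], 0.93)]
plate_lead side [([286.9, 159.8], 0.89), ([298.0, 132.9], 0.5)]
plate_lead top [([158.4, 189.1], 0.79), ([97.0
[... 631 characters left out ...]
 0.58)]
beaker top [([372.6, 200.2], 0.76)]
bin side [([362.4, 244.0], 0.68)]
bin top [([269.2, 114.7], 0.67), ([98.0, 170.8], 0.62)]
gauge side []
gauge top [([114.8, 202.0], 0.94), ([272.5, 117.1], 0.61)]
{'clock': 1.4, 'joint_pos': array([ 87.6085,  20.547 ,   0.6817,   0.0003, -70.1362, -16.5072]), 'qvel': array([-0.0134, -0.0158, -0.016 , -0.0367, -0.0668,  0.0384]), 'tau': array([  0.0025, -58.2384,  29.3289,   7.0023,   0.0124,  -0.    ]), 'tool_pos': array([0.2186, 0.6386, 0.2222]), 'orientation': array([179.9987,  -0.0007, -18.8986]), 'force': array([ 0.2449, -0.5481, -0.4506]), 'moment': array([-0.0483, -0.004 ,  0.0446]), 'gripper_force': 0.0, 'opening': 0.08752756254212776} 0.017
```

View pics/a.png

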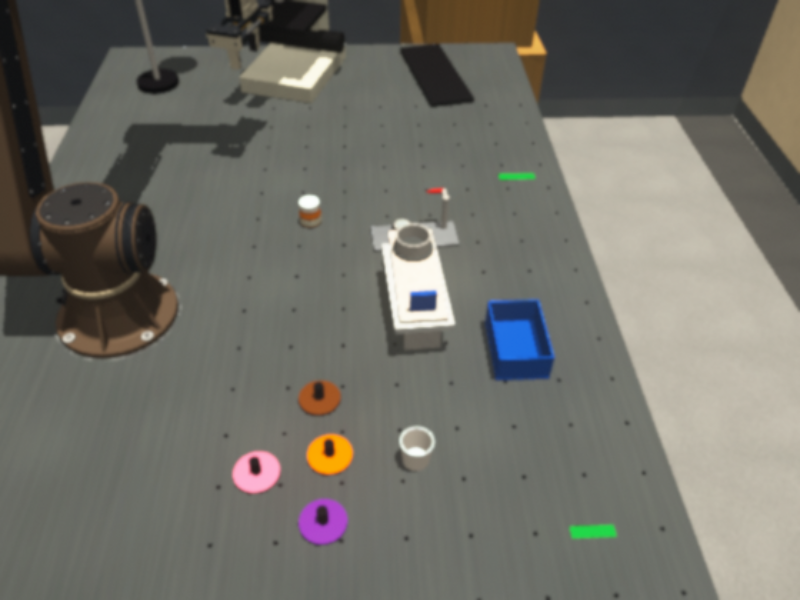

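View pics/b.png

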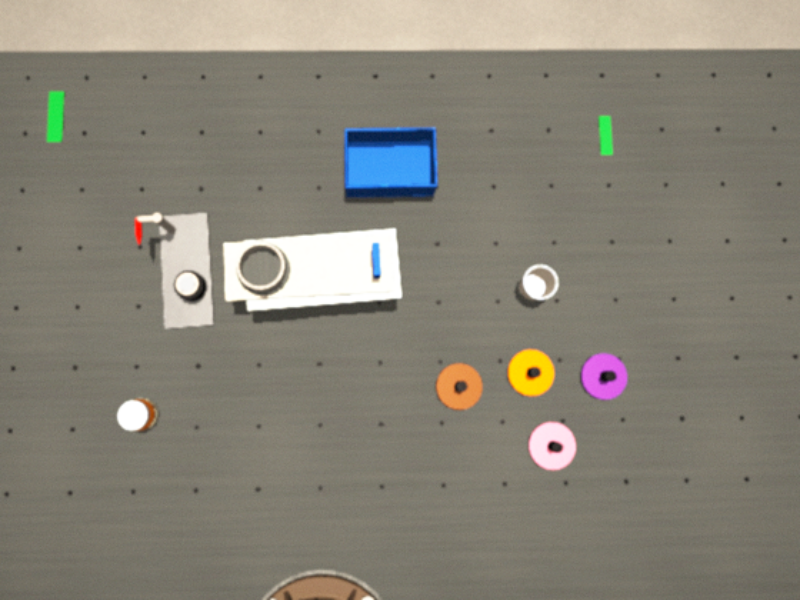

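Side view (800 px wide): covers at rust (320,397), amber-orange (330,453), pink (257,471) and purple (323,521). Plate, chamber (412,240) and handle (423,300), with the pointer at (437,190). Top view: rust (460,386), amber (531,372), purple (605,376), pink (553,446). Only rust and amber could be the orange one, so I'll check those in a close crop.

```bash
cat > b.py <<'E'
from h import *
np.set_printoptions(precision=4,suppress=True)
S={n:snap(n) for n in('side','top')}
c=np.hstack([cv2.resize(S['top']['img'][235:335,295:455],(400,250),interpolation=0),cv2.resize(S['side']['img'][255:385,150:300],(400,250),interpolation=0)])
cv2.imwrite('pics/c.png',c[...,::-1])
for n,pts in (('top',[(330,276),(381,264),(371,253),(313,265),(424,270),(388,318)]),('side',[(233,323),(224,283),(216,280),(240,320)])):
    for p in pts: 
        px=S[n]['img'][p[1],p[0]]; print(n,p,px,cv2.cvtColor(px[None,None],cv2.COLOR_RGB2HSV).ravel())
a,b=S['top'],S['side']
for nm,pa,pb in (('handle_top',(262.8,179.9),(297.2,206.5)),('pointer',(97.5,169.5),None),('rim',(182.8,184),(288.3,162.8)),('amber_knob',(373,260),(231,311)),('rust_knob',(322,270),(223,271))):
    if pb: print(nm,tri(a,pa,b,pb))
for nm,pa,z in (('handle',(263.3,182),.133),('rim',(183,186.5),.124),('lead',(157,189.5),.088),('pointer',(97.2,170.5),.088),('amber_flange',(371.5,260.5),.010),('rust',(321.8,270),.010),('c1',(278,160),.088),('c2',(281,208.5),.088),('c3',(156.5,170),.088),('c4',(157.5,210.5),.088),('stand',(172.5,217),.08)):
    print(nm,atz(a,pa,z))
for nm,pb,z in (('handle',(296.5,204.5),.133),('rim',(289,163),.124),('pointer',(300,133),.088),('amber_fl',(231,317),.01),('rust',(224,278.5),.01)):
    print('side',nm,atz(b,pb,z))
E
python3 b.py
```

```text
top (330, 276) [234 149  77] [ 14 171 234]
top (381, 264) [255 218   0] [ 26 255 255]
top (371, 253) [255 215   0] [ 25 255 255]
top (313, 265) [235 151  73] [ 14 176 235]
top (424, 270) [223  93 233] [148 153 233]
top (388, 318) [255 225 240] [165  30 255]
side (233, 323) [253 171   0] [ 20 255 253]
side (224, 283) [164  85  37] [ 11 197 164]
side (216, 280) [164  86  37] [ 12 197 164]
side (240, 320) [253 172   0] [ 20 255 253]
handle_top (array([ 0.6046, -0.0945,  0.1249]), np.float64(0.0005168106149901793))
rim (array([0.5939, 0.0757, 0.1327]), np.float64(0.003905080756937413))
amber_knob (array([ 0.4321, -0.3479,  0.0338]), np.float64(0.0021177348076467624))
rust_knob (array([ 0.4104, -0.2289,  0.0353]), np.float64(0.0007297096175482743))
handle [ 0.5982 -0.0954  0.133 ]
rim [0.5921 0.0767 0.124 ]
lead [0.5925 0.1392 0.088 ]
pointer [0.6368 0.2716 0.088 ]
amber_flange [ 0.4305 -0.3502  0.01  ]
rust [ 0.4102 -0.232   0.01  ]
c1 [ 0.6565 -0.1301  0.088 ]
c2 [ 0.5466 -0.1347  0.088 ]
c3 [0.6366 0.1409 0.088 ]
c4 [0.5456 0.1375 0.088 ]
stand [0.5317 0.1059 0.08  ]
side handle [ 0.6027 -0.0952  0.133 ]
side rim [0.5948 0.0847 0.124 ]
side pointer [0.643  0.2772 0.088 ]
side amber_fl [ 0.4319 -0.3487  0.01  ]
side rust [ 0.4118 -0.2332  0.01  ]
```

View pics/c.png

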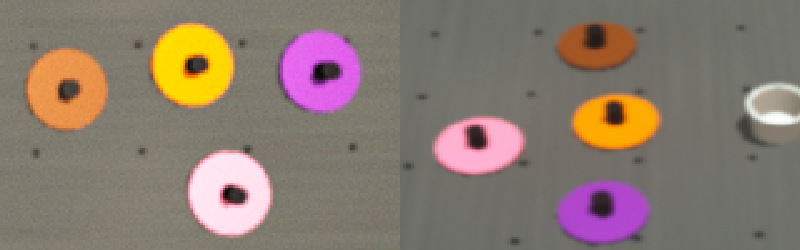

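The top crop shows rust-brown at (67,88), bright orange at (193,65), purple and pink. The bright saturated orange one with the black knob is the match, at about x 0.431, y -0.349. Next I need the plate and stand geometry.

```bash
cat > c.py <<'E'
from h import *
s=snap('top'); i=s['img'][140:240,85:295]
c=cv2.resize(i,(798,380),interpolation=cv2.INTER_CUBIC)
c=np.clip(255*(c/255.)**2.5,0,255).astype(np.uint8)
cv2.imwrite('pics/d.png',c[...,::-1])
E
python3 c.py
```

```text
(no output)
```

View pics/d.png

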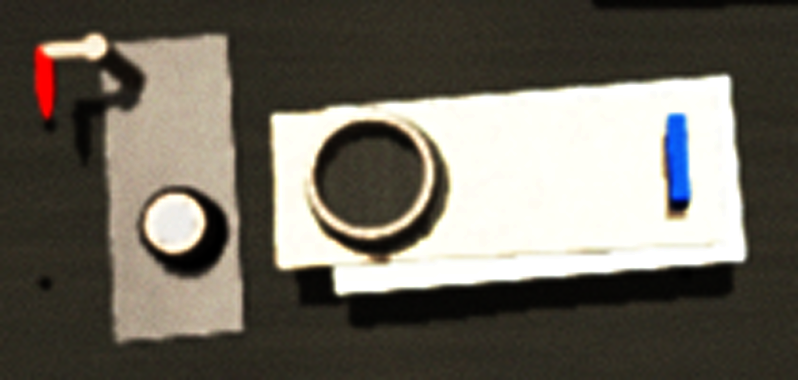

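Request:
apply_moves:
  commands:
    - [[4, -1, 0], -0.1, 0]
    - [[7, -5, 0], -0.2, 0]
    - [[10, -9, 0], -0.3, 0]
    - [[13, -13, 0], -0.4, 0]
    - [[16, -17, 0], -0.5, 0]
    - [[19, -20, 0], -0.6, 0]
    - [[21, -24, 0], -0.7, 0]
    - [[22, -28, 0], -0.8, 0]
    - [[23, -32, 0], -0.9, 0]
    - [[24, -36, 0], -1.0, 0]
    - [[25, -40, 0], -1.1, 0]
    - [[26, -44, 0], -1.2, 0]
    - [[26, -48, 0], -1.24, 0]
    - [[25, -52, 0], -1.24, 0]

```text
clock: 2.72
tool_pos: [0.4721, 0.1456, 0.2222]
orientation: [-180.0, -0.0, -90.1]
force: [1.3, 0.5, 1.0]
opening: 0.0877
gripper_force: 0.0
```

```bash
cat > d.py <<'E'
from h import *
np.set_printoptions(precision=4,suppress=True)
s=snap('top')
for n,p,z in (('ptr',(46,118),.088),('pf far',(272,115),.088),('pf near',(278,268),.088),('far back',(729,76),.088),('far back st',(729,76),.08),('near back st',(745,262),.08),('near front st',(336,294),.08),('lip back',(720,243),.088),('chamb',(373,180),.124),('hand a',(677,114),.133),('hand b',(679,205),.133),('foot tl',(103,42),.0),('foot bl',(115,342),0),('foot tr',(227,35),0),('foot br',(243,331),0)):
    print(n,atz(s,(85+(p[0]+.5)/3.8-.5,140+(p[1]+.5)/3.8-.5),z))
E
python3 d.py
```

```text
ptr [0.6364 0.2726 0.088 ]
pf far [0.6368 0.1416 0.088 ]
pf near [0.5464 0.1369 0.088 ]
far back [ 0.6574 -0.1267  0.088 ]
far back st [ 0.6593 -0.1271  0.08  ]
near back st [ 0.5475 -0.1344  0.08  ]
near front st [0.5317 0.1047 0.08  ]
lip back [ 0.5578 -0.1196  0.088 ]
chamb [0.591  0.0771 0.124 ]
hand a [ 0.6252 -0.0947  0.133 ]
hand b [ 0.5732 -0.095   0.133 ]
foot tl [0.7043 0.2668 0.    ]
foot bl [0.5129 0.2546 0.    ]
foot tr [0.7082 0.1885 0.    ]
foot br [0.5187 0.1756 0.    ]
```

Request:
apply_moves:
  commands:
    - [[0, -4, 0], -0.12, 0]
    - [[0, -8, 0], -0.24, 0]
    - [[0, -12, 0], -0.36, 0]
    - [[0, -16, 0], -0.48, 0]
    - [[0, -20, 0], -0.6, 0]
    - [[-1, -24, 0], -0.72, 0]
    - [[-1, -28, 0], -0.84, 0]
    - [[-2, -32, 0], -0.96, 0]
    - [[-2, -36, 0], -1.08, 0]
    - [[-3, -40, 0], -1.2, 0]
    - [[-3.5, -44, -2], -1.32, 0]
    - [[-4, -47, -4], -1.44, 0]
    - [[-4.1, -49.5, -7], -1.56, 0]
    - [[-4.1, -49.5, -9], -1.57, 0]
    - [[-4.1, -49.5, -11], -1.57, 0]
    - [[-4.1, -49.5, -11], -1.57, 0]
    - [[-4.1, -49.5, -11], -1.57, 0]

```text
clock: 4.18
tool_pos: [0.4297, -0.3475, 0.1117]
orientation: [180.0, -0.1, -179.9]
force: [0.7, -0.7, -0.2]
opening: 0.0878
gripper_force: 0.0
```

Request:
apply_moves:
  commands:
    - [[0.15, -0.15, -2], 0, 0]
    - [[0.15, -0.15, -4], 0, 0]
    - [[0.15, -0.15, -6], 0, 0]
    - [[0.15, -0.15, -7.2], 0, 0]
    - [[0.15, -0.15, -8.1], 0, 0]
    - [[0.15, -0.15, -8.1], 0, 0.4]
    - [[0.15, -0.15, -8.1], 0, 0.8]
    - [[0.15, -0.15, -8.1], 0, 1]
    - [[0.15, -0.15, -8.1], 0, 1]
    - [[0.15, -0.15, -8.1], 0, 1]
    - [[0.15, -0.15, -8.1], 0, 1]
    - [[0.15, -0.15, -8.1], 0, 1]

```text
clock: 5.18
tool_pos: [0.432, -0.3491, 0.0316]
orientation: [-180.0, 0.0, -179.9]
force: [0.6, -0.1, 0.3]
opening: 0.0465
gripper_force: 0.0
```

Request:
apply_moves:
  commands:
    - [[0, 0, 0], 0, 1]
    - [[0, 0, 0], 0, 1]
    - [[0, 0, 0], 0, 1]
    - [[0, 0, 0], 0, 1]
    - [[0, 0, 0], 0, 1]
    - [[0, 0, 0], 0, 1]
    - [[0, 0, 0], 0, 1]
    - [[0, 0, 0], 0, 1]

```text
clock: 5.85
tool_pos: [0.4317, -0.349, 0.0311]
orientation: [180.0, -0.0, -179.9]
force: [0.6, 0.2, 0.1]
opening: 0.0161
gripper_force: 30.0
```

Request:
apply_moves:
  commands:
    - [[0, 0, 1], 0, 1]
    - [[0, 0, 3], 0, 1]
    - [[0, 0, 6], 0, 1]
    - [[0, 0, 10], 0, 1]
    - [[0, 0, 14], 0, 1]
    - [[0, 0, 16], 0, 1]
    - [[0, 0, 16], 0, 1]
    - [[0, 0, 16], 0, 1]

```text
clock: 6.52
tool_pos: [0.4323, -0.3491, 0.1933]
orientation: [-179.9, 0.2, -179.9]
force: [-0.3, 0.9, -2.2]
opening: 0.0165
gripper_force: 30.0
```

```bash
cat > e.py <<'E'
from h import *
np.set_printoptions(precision=4,suppress=True)
s=snap('side'); o=ctrl.get_obs(); print(o['tool_pos'],o['opening'],o['gripper_force'],o['force'])
p=proj(s,o['tool_pos']); print('tcp px',p)
x,y=int(p[0])-70,int(p[1])-40
c=cv2.resize(s['img'][y:y+105,x:x+140],(800,600),interpolation=cv2.INTER_CUBIC); cv2.imwrite('pics/e.png',c[...,::-1]); print(x,y,800/140)
print(ctrl.spot_point(s,'cover_seat')[:3])
h=cv2.cvtColor(s['img'],cv2.COLOR_RGB2HSV); m=((h[...,0]>15)&(h[...,0]<28)&(h[...,1]>220)).astype(np.uint8)
m[:, :150]=0
n,l,st,ce=cv2.connectedComponentsWithStats(m)
for i in range(1,n):
    if st[i,4]>60: print(st[i],ce[i]); cs=cv2.findContours((l==i).astype(np.uint8),0,1)[0]; print(cv2.fitEllipse(cv2.convexHull(max(cs,key=len))))
E
python3 e.py
```

```text
[ 0.4315 -0.3487  0.1916] 0.01633665971054806 29.99983549118042 [ 0.4275  0.3657 -1.6012]
tcp px [226.1774 269.3995]
156 229 5.714285714285714
[{'at': [227.5, 275.5], 'score': 0.65}, {'at': [178.5, 327.4], 'score': 0.65}, {'at': [225.9, 368.6], 'score': 0.58}]
```

View pics/e.png

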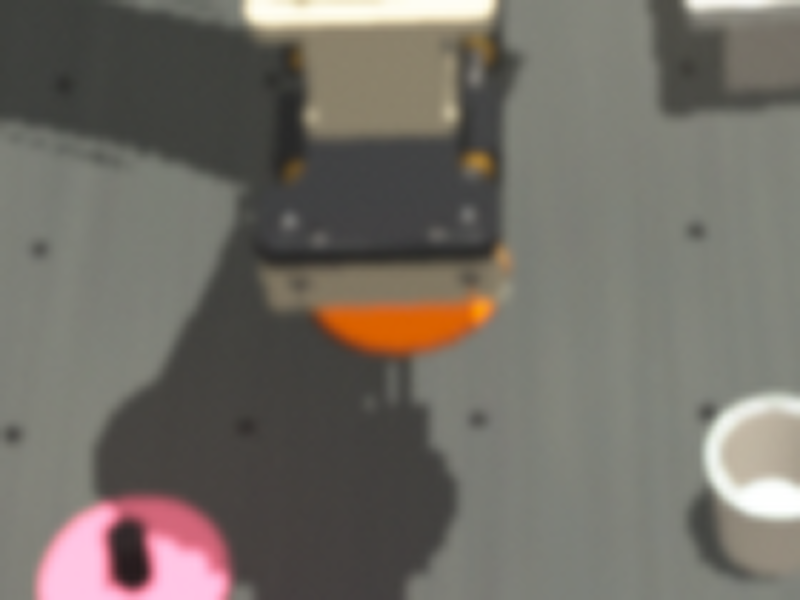

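The cover is held by the knob, with the orange flange visible below the fingers at crop (400,330), centred on the TCP column. Next: an accurate rim position, using an overlay of the model circles.

```bash
cat > f.py <<'E'
from h import *
from scipy.optimize import minimize
np.set_printoptions(precision=4,suppress=True)
t=np.linspace(0,2*np.pi,120)
G={};out=[]
S={n:snap(n) for n in('top','side')}
for n in S:
    G[n]=cv2.GaussianBlur(cv2.cvtColor(S[n]['img'],cv2.COLOR_RGB2GRAY).astype(np.float32),(0,0),.8)
def circ(n,c,r): return np.array([proj(S[n],[c[0]+r*np.cos(a),c[1]+r*np.sin(a),c[2]]) for a in t])
def samp(n,q): return cv2.remap(G[n],q[None,:,0].astype(np.float32),q[None,:,1].astype(np.float32),1)[0]
def score(n,c): # bright rim, darker inside
    return -(np.mean(samp(n,circ(n,c,.034)))-np.mean(samp(n,circ(n,c,.0285))))
for n in S:
    b=min(((score(n,(x,y,.124)),x,y) for x in np.arange(.58,.606,.001) for y in np.arange(.064,.092,.001)))
    print(n,b)
    for k in('chamber_rim','handle_top','pointer_tip'):print(k,[(np.round(d['at'],1),round(d['score'],2)) for d in ctrl.spot_point(S[n],k)[:2]])
    c=circ(n,(b[1],b[2],.124),.034); m=c.mean(0).astype(int)
    im=cv2.resize(S[n]['img'][m[1]-37:m[1]+38,m[0]-25:m[0]+25],(400,600),interpolation=cv2.INTER_CUBIC)
    for r in(.032,.036): cv2.polylines(im,[(((circ(n,(b[1],b[2],.124),r)-[m[0]-25,m[1]-37]+.5)*8)-.5).astype(np.int32)],True,(255,0,0),1)
    out.append(im)
cv2.imwrite('pics/f.png',np.hstack(out)[...,::-1])
E
python3 f.py
```

```text
top (np.float32(-88.90381), np.float64(0.595), np.float64(0.08000000000000002))
chamber_rim [(array([185.1, 185.4]), 0.83)]
handle_top [(array([259.5, 178.5]), 0.97)]
pointer_tip [(array([ 95.3, 172.4]), 0.57), (array([111. , 203.7]), 0.21)]
side (np.float32(-35.828644), np.float64(0.594), np.float64(0.08100000000000002))
chamber_rim [(array([287.1, 166.3]), 0.56)]
handle_top [(array([293.7, 206. ]), 0.61)]
pointer_tip [(array([296.5, 132.9]), 0.62)]
```

View pics/f.png

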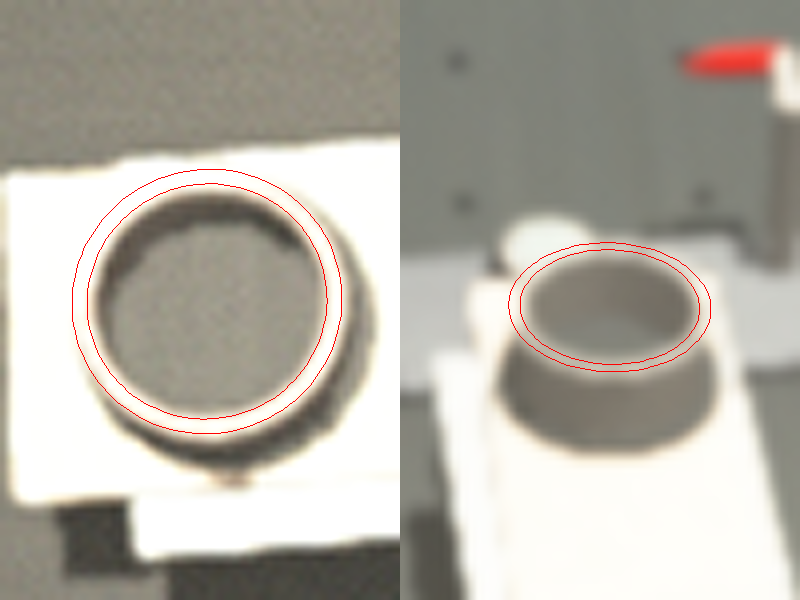

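Request:
apply_moves:
  commands:
    - [[2, 3, 0.5], 0, 1]
    - [[4, 6, 0.5], 0, 1]
    - [[6, 9, 0.5], 0, 1]
    - [[8, 12, 0.5], 0, 1]
    - [[10, 15, 0.5], 0, 1]
    - [[12, 18, 0.5], 0, 1]
    - [[14, 21, 0.5], 0, 1]
    - [[15, 24, 0.5], 0, 1]
    - [[16, 27, 0.5], 0, 1]
    - [[16, 30, 0.5], 0, 1]
    - [[16, 33, 0.5], 0, 1]
    - [[16, 36, 0.5], 0, 1]
    - [[16, 38, 0.5], 0, 1]
    - [[16, 40, 0.5], 0, 1]
    - [[16, 41, 0.5], 0, 1]
    - [[16, 42, 0.5], 0, 1]
    - [[16, 42.5, 0.5], 0, 1]
    - [[16, 42.5, 0.5], 0, 1]
    - [[16, 42.5, 0.5], 0, 1]

```text
clock: 8.6
tool_pos: [0.5918, 0.0755, 0.1961]
orientation: [-180.0, -0.0, -179.9]
force: [-0.3, -0.2, -1.3]
opening: 0.0162
gripper_force: 30.0
```

Overlay: the dark mouth in the top view spans (92–325, 192–418), so its centre is ~5 crop px lower than the model. In the side view it is ~8 px lower. Rim centre is therefore about (0.594, 0.079).

Request:
apply_moves:
  commands:
    - [[0.22, 0.35, -1.2], 0, 1]
    - [[0.22, 0.35, -2.4], 0, 1]
    - [[0.22, 0.35, -3.4], 0, 1]
    - [[0.22, 0.35, -3.4], 0, 1]
    - [[0.22, 0.35, -3.4], 0, 1]

```text
clock: 9.02
tool_pos: [0.5936, 0.0788, 0.1612]
orientation: [-179.9, -0.1, -179.9]
force: [-0.1, -0.2, 0.1]
opening: 0.0165
gripper_force: 30.0
```

```bash
cat > g.py <<'E'
from h import *
np.set_printoptions(precision=4,suppress=True)
out=[];o=ctrl.get_obs(); print(o['tool_pos'],o['force'])
for n in('side','top'):
    s=snap(n); m=proj(s,[.594,.079,.124]).astype(int); m[1]+=-5*(n=='side')
    out.append(cv2.resize(s['img'][m[1]-37:m[1]+38,m[0]-25:m[0]+25],(400,600),interpolation=cv2.INTER_CUBIC)); print(n,m-[25,37],proj(s,[.594,.079,.124]),proj(s,o['tool_pos']-[0,0,.026]))
cv2.imwrite('pics/g.png',np.hstack(out)[...,::-1])
E
python3 g.py
```

```text
[0.5936 0.0788 0.1612] [-0.0767 -0.2224  0.0717]
side [263 122] [288.8394 164.2847] [288.8175 161.2567]
top [156 148] [181.9282 185.6327] [181.2166 184.8683]
```

View pics/g.png

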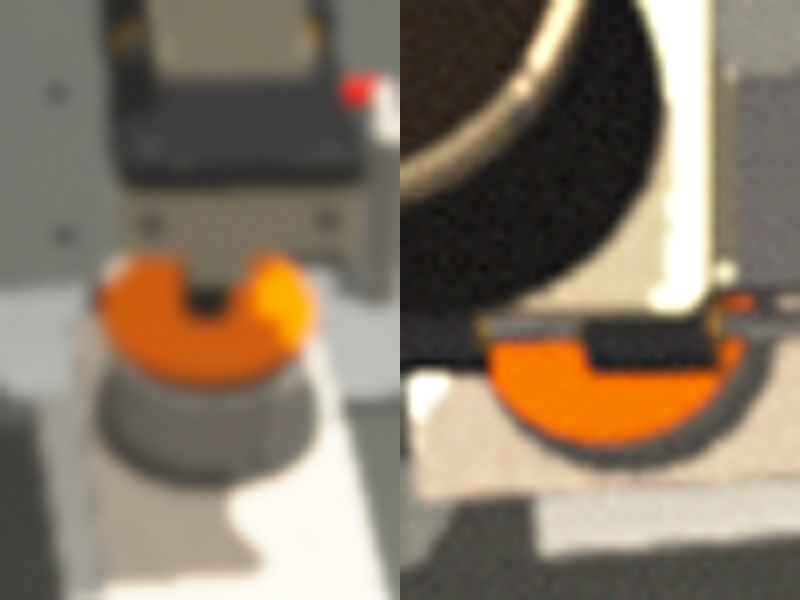

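The flange is centred over the chamber (side cols 100–318 for both). Lowering gently.

Request:
apply_moves:
  commands:
    - [[0, 0, -0.25], 0, 1]
    - [[0, 0, -0.5], 0, 1]
    - [[0, 0, -0.65], 0, 1]
    - [[0, 0, -0.8], 0, 1]
    - [[0, 0, -0.9], 0, 1]
    - [[0, 0, -0.9], 0, 1]

```text
clock: 9.62
tool_pos: [0.5939, 0.0795, 0.1529]
orientation: [-180.0, -0.0, -179.9]
force: [-0.4, 0.9, -0.4]
opening: 0.0163
gripper_force: 30.0
```

Request:
apply_moves:
  commands:
    - [[0, 0, -0.1], 0, 1]
    - [[0, 0, -0.15], 0, 1]
    - [[0, 0, -0.2], 0, 1]
    - [[0, 0, -0.2], 0, 1]

```text
clock: 9.95
tool_pos: [0.594, 0.0795, 0.1511]
orientation: [-180.0, -0.0, -179.9]
force: [0.2, -0.2, -0.6]
opening: 0.0162
gripper_force: 30.0
```

Request:
apply_moves:
  commands:
    - [[0, 0, -0.05], 0, 1]
    - [[0, 0, -0.1], 0, 1]
    - [[0, 0, -0.1], 0, 1]
    - [[0, 0, -0.1], 0, 1]

```text
clock: 10.28
tool_pos: [0.594, 0.0795, 0.1502]
orientation: [-180.0, 0.0, -179.9]
force: [-0.1, 0.2, -0.5]
opening: 0.0163
gripper_force: 30.0
```

Request:
apply_moves:
  commands:
    - [[0, 0, -0.05], 0, 1]
    - [[0, 0, -0.1], 0, 1]
    - [[0, 0, -0.1], 0, 1]
    - [[0, 0, -0.1], 0, 1]

```text
clock: 10.62
tool_pos: [0.5941, 0.0795, 0.1501]
orientation: [180.0, 0.0, -179.9]
force: [-3.2, 0.2, 5.6]
opening: 0.0161
gripper_force: 30.0
```

Contact is at the expected seated height. Releasing.

Request:
apply_moves:
  commands:
    - [[0, 0, 0.05], 0, 0.75]
    - [[0, 0, 0.05], 0, 0.5]
    - [[0, 0, 0.05], 0, 0.5]
    - [[0, 0, 0.05], 0, 0.5]
    - [[0, 0, 0.05], 0, 0.5]
    - [[0, 0, 0.05], 0, 0.5]
    - [[0, 0, 1], 0, 0.5]
    - [[0, 0, 3], 0, 0.5]
    - [[0, 0, 6], 0, 0.5]
    - [[0, 0, 6], 0, 0.5]

```text
clock: 11.45
tool_pos: [0.5969, 0.0799, 0.2157]
orientation: [179.9, 0.5, -179.8]
force: [1.1, -0.1, 0.7]
opening: 0.0443
gripper_force: 0.0
```

Request:
apply_moves:
  commands:
    - [[0, -4, 0], 0, 0.5]
    - [[0, -8, 0], 0, 0.5]
    - [[0.5, -12, 0], 0.03, 0.5]
    - [[0.5, -15, 0], 0.047, 0.5]
    - [[0.5, -17.4, 0], 0.047, 0.5]
    - [[0.5, -17.4, 0], 0.047, 0.5]
    - [[0.5, -17.4, 0], 0.047, 0.5]

```text
clock: 12.03
tool_pos: [0.599, -0.0959, 0.2097]
orientation: [-180.0, 0.0, -177.3]
force: [0.0, -0.4, 0.6]
opening: 0.0433
gripper_force: 0.0
```

```bash
cat > g.py <<'E'
from h import *
np.set_printoptions(precision=4,suppress=True)
out=[];o=ctrl.get_obs(); print(o['tool_pos'],o['orientation'],o['opening'],o['force'])
for n,w in(('side',(240,110)),('top',(150,140))):
    s=snap(n); i=s['img'][w[1]:w[1]+120,w[0]:w[0]+80]
    if n=='top': i=s['img'][w[1]:w[1]+120,w[0]:w[0]+80]
    out.append(cv2.resize(i,(400,600),interpolation=cv2.INTER_CUBIC))
    print(n,'seat',proj(s,[.594,.0795,.124]),[d for d in ctrl.spot_point(s,'cover_seat')[:5]])
cv2.imwrite('pics/h.png',np.hstack(out)[...,::-1])
E
python3 g.py
```

```text
[ 0.599  -0.0959  0.2097] [-179.9973    0.0371 -177.3481] 0.04330346996689055 [ 0.0382 -0.4246  0.5903]
side seat [288.8284 164.1727] [{'at': [218.6, 278.4], 'score': 0.93}, {'at': [228.3, 363.5], 'score': 0.57}, {'at': [288.4, 163.4], 'score': 0.49}]
top seat [181.6939 185.6354] [{'at': [183.5, 184.8], 'score': 0.97}, {'at': [316.9, 269.1], 'score': 0.96}, {'at': [157.7, 189.9], 'score': 0.73}, {'at': [386.1, 311.0], 'score': 0.64}, {'at': [422.5, 264.6], 'score': 0.61}]
```

View pics/h.png

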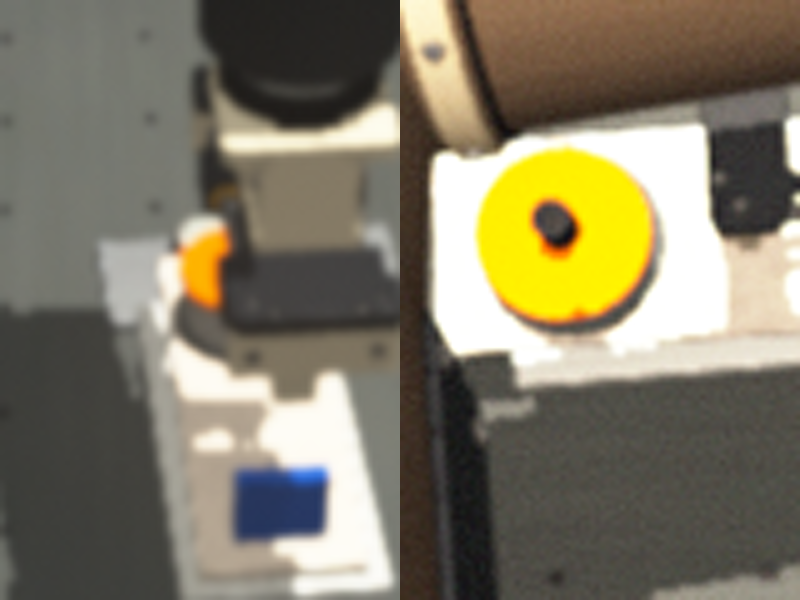

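Cover centred and flat on the chamber (top crop (567,238)), handle at (281,505) in the side crop just below the fingers. Gripping the handle.

Request:
apply_moves:
  commands:
    - [[0.2, 0, -2.5], 0, 0.5]
    - [[0.2, 0, -5], 0, 0.5]
    - [[0.2, 0, -7.5], 0, 0.5]
    - [[0.2, 0, -9], 0, 0.5]
    - [[0.2, 0, -9.7], 0, 0.5]
    - [[0.2, 0, -9.7], 0, 0.5]
    - [[0.2, 0, -9.7], 0, 0.7]
    - [[0.2, 0, -9.7], 0, 0.78]
    - [[0.2, 0, -9.7], 0, 0.82]
    - [[0.2, 0, -9.7], 0, 0.82]
    - [[0.2, 0, -9.7], 0, 0.82]
    - [[0.2, 0, -9.7], 0, 0.82]

```text
clock: 13.23
tool_pos: [0.6012, -0.0945, 0.1127]
orientation: [180.0, 0.0, -177.2]
force: [-1.4, 0.2, -0.4]
opening: 0.0164
gripper_force: 0.0
```

Request:
apply_moves:
  commands:
    - [[0, 0, 0], 0, 0.85]
    - [[0, 0, 0], 0, 0.88]
    - [[0, 0, 0], 0, 0.92]
    - [[0, 0, 0], 0, 1]
    - [[0, 0, 0], 0, 1]
    - [[0, 0, 0], 0, 1]
    - [[0, 0, 0], 0, 1]

```text
clock: 13.82
tool_pos: [0.6011, -0.0944, 0.1123]
orientation: [180.0, 0.0, -177.2]
force: [-2.1, 2.5, 2.6]
opening: 0.0118
gripper_force: 30.0
```

```bash
python3 - <<'E'
from h import *
np.set_printoptions(precision=4,suppress=True)
o=ctrl.get_obs(); print(o['tool_pos'],o['orientation'],o['opening'],o['force'],o['moment'],o['gripper_force'])
E
```

```text
[ 0.6011 -0.0944  0.1123] [ 179.994     0.0099 -177.2033] 0.011812590064401047 [-2.1342  2.5172  2.624 ] [ 0.8364  0.2988 -0.0962] 29.99674290418625
```

Request:
apply_moves:
  commands:
    - [[0, 0, -0.05], 0, 1]
    - [[0, 0, -0.1], 0, 1]
    - [[0, 0.2, -0.1], 0, 1]
    - [[-0.03, 0.5, -0.1], 0, 1]
    - [[-0.05, 0.8, -0.1], 0.001, 1]
    - [[-0.08, 1.2, -0.1], 0.002, 1]
    - [[-0.1, 1.6, -0.1], 0.003, 1]
    - [[-0.13, 2.0, -0.1], 0.004, 1]
    - [[-0.16, 2.4, -0.1], 0.005, 1]
    - [[-0.18, 2.8, -0.1], 0.006, 1]
    - [[-0.21, 3.2, -0.1], 0.007, 1]
    - [[-0.23, 3.6, -0.1], 0.008, 1]
    - [[-0.26, 4.0, -0.1], 0.009, 1]
    - [[-0.26, 4.0, -0.1], 0.009, 1]

```text
clock: 14.98
tool_pos: [0.5993, -0.0555, 0.1123]
orientation: [-179.9, 0.1, -176.6]
force: [-0.1, -3.7, 5.4]
opening: 0.0119
gripper_force: 30.0
```

Request:
apply_moves:
  commands:
    - [[-0.02, 0.3, -0.03], 0.001, 1]
    - [[-0.05, 0.7, -0.06], 0.001, 1]
    - [[-0.07, 1.1, -0.1], 0.002, 1]
    - [[-0.1, 1.5, -0.1], 0.003, 1]
    - [[-0.13, 2.0, -0.1], 0.003, 1]
    - [[-0.16, 2.4, -0.1], 0.004, 1]
    - [[-0.18, 2.8, -0.1], 0.004, 1]
    - [[-0.21, 3.2, -0.1], 0.005, 1]
    - [[-0.23, 3.6, -0.1], 0.005, 1]
    - [[-0.26, 4.0, -0.1], 0.005, 1]
    - [[-0.26, 4.0, -0.1], 0.005, 1]

```text
clock: 15.9
tool_pos: [0.5973, -0.0161, 0.1122]
orientation: [-179.8, 0.2, -176.3]
force: [0.3, -6.8, 11.9]
opening: 0.0118
gripper_force: 30.0
```

```bash
python3 - <<'E'
from h import *
np.set_printoptions(precision=4,suppress=True)
o=ctrl.get_obs(); print(o['tool_pos'],o['orientation'],o['force'],o['moment'],o['gripper_force'])
E
```

```text
[ 0.5973 -0.0161  0.1122] [-179.8386    0.1634 -176.3406] [ 0.2514 -6.7529 11.8974] [-2.451   0.0245  0.0418] 30.01236855983734
```

Request:
apply_moves:
  commands:
    - [[-0.02, 0.3, -0.02], 0, 1]
    - [[-0.05, 0.7, -0.04], 0, 1]
    - [[-0.07, 1.1, -0.06], 0, 1]
    - [[-0.1, 1.5, -0.06], 0, 1]
    - [[-0.13, 2.0, -0.06], 0, 1]
    - [[-0.16, 2.4, -0.06], 0, 1]
    - [[-0.18, 2.8, -0.06], 0, 1]
    - [[-0.21, 3.2, -0.06], 0, 1]
    - [[-0.24, 3.7, -0.06], 0, 1]
    - [[-0.24, 3.7, -0.06], 0, 1]
    - [[-0.24, 3.7, -0.06], 0, 1]

```text
clock: 16.82
tool_pos: [0.5953, 0.0206, 0.1122]
orientation: [-179.8, 0.2, -176.3]
force: [-0.4, -8.2, 14.7]
opening: 0.0114
gripper_force: 30.0
```

```bash
cat > k.py <<'E'
from h import *
np.set_printoptions(precision=4,suppress=True)
out=[];o=ctrl.get_obs(); print(o['tool_pos'],o['orientation'],o['force'],o['moment'])
for n,w in(('side',(255,105)),('top',(80,150))):
    s=snap(n); out.append(cv2.resize(s['img'][w[1]:w[1]+75,w[0]:w[0]+50],(400,600),interpolation=cv2.INTER_CUBIC))
    for k in('pointer_tip','plate_lead'): print(n,k,[(np.round(d['at'],1),round(d['score'],2)) for d in ctrl.spot_point(s,k)[:2]])
c=np.hstack(out); c[:,400:]=np.clip(255*(c[:,400:]/255.)**2.,0,255)
cv2.imwrite('pics/k.png',c[...,::-1])
E
python3 k.py
```

```text
[0.5953 0.0206 0.1122] [-179.8365    0.2076 -176.3303] [-0.4113 -8.2433 14.6699] [-2.9967  0.0662  0.0016]
side pointer_tip [(array([296.1, 130.7]), 0.57)]
side plate_lead [(array([280.9, 138.7]), 0.91)]
top pointer_tip []
top plate_lead [(array([107.6, 194.2]), 0.82)]
```

View pics/k.png

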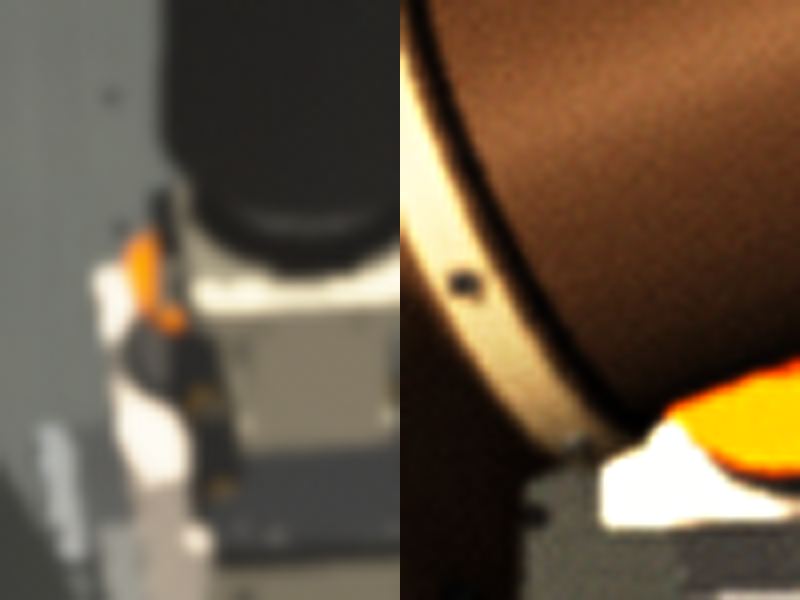

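The arm hides the pointer now. The plate's near front corner shows in the top crop at (602,525). I'll compare it with the pointer pixel measured earlier by the same camera.

```bash
cat > l.py <<'E'
from h import *
np.set_printoptions(precision=4,suppress=True)
s=snap('top')
P=lambda c,r,sc,ox,oy,z:atz(s,(ox+(c+.5)/sc-.5,oy+(r+.5)/sc-.5),z)
ptr=P(46.5,118,3.8,85,140,.088); near0=P(278,268,3.8,85,140,.088); far0=P(272,115,3.8,85,140,.088)
near1=P(602,525,8,80,150,.088); top1=P(602,465,8,80,150,.088)
for yaw in(3.4,3.7,4.0):
    a=np.radians(yaw);u=np.array([-np.sin(a),np.cos(a),0]);e=np.array([np.cos(a),np.sin(a),0])
    print(yaw,'gap now near corner',(ptr-near1)@u,'edge pt',(ptr-top1)@u,'travel of corner',(near1-near0)@u,'gap0 mid',(ptr-(near0+far0)/2)@u,'lat near1-ptr',(ptr-near1)@e)
# sub-pixel edge: column profile of front edge rows 209..214
g=cv2.cvtColor(s['img'],cv2.COLOR_RGB2GRAY)
for r in range(208,216): print(r,g[r,100:112])
E
python3 l.py
```

```text
3.4 gap now near corner 0.12285743189377216 edge pt 0.1236212715355679 travel of corner 0.007010927103615349 gap0 mid 0.1302354144412414 lat near1-ptr 0.10856709319503982
3.7 gap now near corner 0.12228729442124238 edge pt 0.12313815749625535 travel of corner 0.007066694442408844 gap0 mid 0.12995801769496845 lat near1-ptr 0.1092088820540056
4.0 gap now near corner 0.12171380438076307 edge pt 0.12265166756215222 travel of corner 0.007122268044204486 gap0 mid 0.12967705808399255 lat near1-ptr 0.10984767689630337
208 [106 123 119 109 128 221 255 255 255 255 255 255]
209 [130 138 138 132 151 246 255 255 255 255 255 255]
210 [141 145 141 137 165 248 255 255 255 255 255 255]
211 [147 147 145 139 166 248 255 255 255 255 255 255]
212 [144 144 141 145 166 248 255 255 255 255 255 255]
213 [143 146 145 143 173 248 255 255 255 255 255 255]
214 [147 146 156 143 169 243 255 255 255 255 255 255]
215 [149 147 146 147 154 211 250 251 250 251 253 252]
```

```bash
cat > l.py <<'E'
from h import *
np.set_printoptions(precision=4,suppress=True)
s=snap('top'); b=snap('side'); o=ctrl.get_obs()
a=np.radians(3.7);u=np.array([-np.sin(a),np.cos(a),0]);e=np.array([np.cos(a),np.sin(a),0])
ptr=atz(s,(97.2,171),.088)
m=np.array([proj(b,[.594+.034*np.cos(t),.081+.034*np.sin(t),.124]) for t in np.linspace(0,2*np.pi,120)]).mean(0).astype(int)
tip=((682-400+.5)/8-.5+m[0]-25,(63+.5)/8-.5+m[1]-37); ps=atz(b,tip,.088); print('ptr top',ptr,'side',ps,'tri',tri(s,(97.2,171),b,tip))
for c in(104.4,104.8): n=atz(s,(c,212),.088); print('edge',n,'gap top',(ptr-n)@u,'lat',(ptr-n)@e)
# side: near front corner of plate now: crop (95,268)
cs=atz(b,(255+95.5/8-.5,105+268/8-.5),.088); print('side corner',cs,'gap side',(ps-cs)@u)
y=np.radians(3.67); lead=o['tool_pos']+.235*np.array([-np.sin(y),np.cos(y),0]); print('robot lead',lead,'gap top',(ptr-lead)@u,'gap side',(ps-lead)@u)
E
python3 l.py
```

```text
ptr top [0.6357 0.2716 0.088 ] side [0.6359 0.2751 0.088 ] tri (array([0.6352, 0.2706, 0.0912]), np.float64(0.0004198028567335204))
edge [0.5438 0.2533 0.088 ] gap top 0.012303866924349711 lat 0.0928572491727454
edge [0.5438 0.2525 0.088 ] gap top 0.01317151294948491 lat 0.09292473801128887
side corner [0.5354 0.2541 0.088 ] gap side 0.014406446898275537
robot lead [0.5802 0.2551 0.1122] gap top 0.012877471736110115 gap side 0.016312526885071385
```

Request:
apply_moves:
  commands:
    - [[-0.01, 0.2, 0], 0, 1]
    - [[-0.03, 0.5, -0.02], 0, 1]
    - [[-0.05, 0.8, -0.03], 0, 1]
    - [[-0.07, 1.1, -0.03], 0, 1]
    - [[-0.08, 1.3, -0.03], 0, 1]
    - [[-0.09, 1.37, -0.03], 0, 1]
    - [[-0.09, 1.37, -0.03], 0, 1]
    - [[-0.09, 1.37, -0.03], 0, 1]

```text
clock: 17.93
tool_pos: [0.5946, 0.0334, 0.1123]
orientation: [-179.8, 0.2, -176.3]
force: [0.9, -13.0, 16.5]
opening: 0.0116
gripper_force: 30.0
```

```bash
cat > l2.py <<'E'
from h import *
np.set_printoptions(precision=4,suppress=True)
s=snap('top'); b=snap('side'); o=ctrl.get_obs(); print(o['tool_pos'],o['orientation'],o['force'],o['moment'],o['opening'])
a=np.radians(3.7);u=np.array([-np.sin(a),np.cos(a),0])
g=cv2.cvtColor(s['img'],cv2.COLOR_RGB2GRAY)
for r in range(205,216,2): print(r,g[r,93:108])
for k in('pointer_tip','plate_lead','cover_seat'): print(k,[[(np.round(d['at'],1),round(d['score'],2)) for d in ctrl.spot_point(i,k)[:2]] for i in(s,b)])
y=np.radians(3.67); lead=o['tool_pos']+.235*np.array([-np.sin(y),np.cos(y),0]); print('lead',lead,(np.array([.6357,.2716,0])-lead)@u)
c=np.hstack([cv2.resize(b['img'][95:170,250:300],(400,600),interpolation=2),cv2.resize(s['img'][150:225,80:130],(400,600),interpolation=2)])
cv2.imwrite('pics/m.png',c[...,::-1])
E
python3 l2.py
```

```text
[0.5946 0.0334 0.1123] [-179.7846    0.2253 -176.3381] [  0.7427 -12.2831  16.2953] [-4.5359 -0.2757  0.0546] 0.011531391827586173
205 [154 148 130 107  83  57  39  24  19  37 128 239 255 255 255]
207 [153 134 110 115 109  99  89  81 102 169 247 255 255 255 255]
209 [107 108  95  96  95 105 175 247 254 255 255 255 255 255 255]
211 [128 126 119 122 129 161 246 255 255 255 255 255 255 255 255]
213 [143 136 121  96 103 144 238 255 255 255 255 255 255 255 255]
215 [145 138 122  88  91 133 204 252 254 254 253 252 252 251 251]
pointer_tip [[], [(array([291.3, 322.1]), 0.73)]]
plate_lead [[(array([100.7, 193.6]), 0.6)], [(array([280.9, 136.2]), 0.8)]]
cover_seat [[(array([314.9, 267.3]), 0.96), (array([122.5, 192.8]), 0.82)], [(array([179.2, 329.8]), 0.95), (array([228.5, 365.4]), 0.7)]]
lead [0.5796 0.268  0.1123] 2.0609542940395326e-05
```

View pics/m.png

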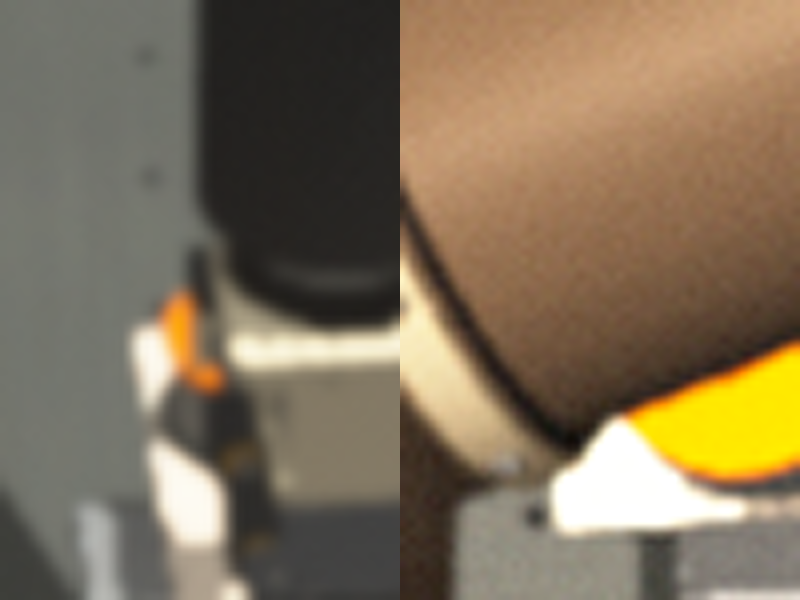

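Request:
apply_moves:
  commands:
    - [[0, 0.05, 0], 0, 1]
    - [[-0.01, 0.1, 0], 0, 1]
    - [[-0.01, 0.1, 0], 0, 1]
    - [[-0.01, 0.1, 0], 0, 1]
    - [[-0.01, 0.1, 0], 0, 1]
    - [[-0.01, 0.1, 0], 0, 1]

```text
clock: 18.83
tool_pos: [0.5945, 0.0342, 0.1123]
orientation: [-179.8, 0.2, -176.3]
force: [1.1, -14.6, 16.0]
opening: 0.0115
gripper_force: 30.0
```

```bash
python3 - <<'E'
from h import *
o=ctrl.get_obs(); print(o['clock'],o['tool_pos'],o['orientation'],o['force'],o['qvel'].round(2))
print(ctrl.close_job())
E
```

```text
18.8333 [0.59454672 0.0342289  0.11232625] [-179.76975707    0.22412104 -176.3388618 ] [  1.08313467 -14.63182565  16.02575224] [-0.1   0.02  0.11 -0.05  0.02 -0.01]
the job is handed in; nothing more can be done
None
```

The cover is seated on the chamber and let go. The plate is out over the stand's edge and still held level, and I handed the job in at 18.8 s. By my estimate its front edge is within about 2 mm of the pointer, but the arm hid the pointer at the end, so I worked that out from earlier pictures instead of seeing it directly.

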